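# Hang the file from the tool caddy in the bench rack

## Robot

A 6-joint arm with a two-finger parallel gripper is mounted at the origin on the work surface. World frame = base frame: x ahead of the robot, y to its left, z up, the work surface at z = 0. Lengths are in m, angles in degrees, forces in N, time in s.
With the tool pointing down it reaches from about 0.3 to 0.75 m from the base axis. Payload 8.5 kg.
Tool frame: the origin (TCP) lies on the centre line of the jaws, within the pads' length; the fingertips stand 19 mm ahead of it and the grasp point (between the pads) is the TCP; z points along the fingers, x is the direction in which the jaws open and shut, and the axes are right-handed (so a half turn about z gives the same grasp; the last joint's range is limited). The gripper opens to 85 mm and grips with 20 to 120 N. Pads are 22 mm wide; open, the fingers measure 114 mm over their backs; the gripper's body (76 mm by 85 mm) begins 54 mm behind the grasp point. The pads swing forward as they close: fully open they stand 13 mm farther back than shut.
Start: joints at [59.57, 21.807, 74.336, -0, 83.858, -12.336], TCP at [0.171, 0.523, 0.25] pointing down, gripper open.
Joint ranges: [-178.18, 178.18], [-50.72, 133.34], [12.68, 142.11], [-81.47, 261.47], [9.98, 163.14], [-165.26, 165.26]. Speed limits (degrees/s): [136.94, 136.94, 180, 180, 180, 180].

## Interface

Orientations are given as a 3x3 rotation matrix whose columns are the frame's x, y, z axes.
In Python, from rig import env, cams, order gives the robot as it stands.
- The arm moves only by the tool step_arm, never from a script. Its argument "steps" is a list of rows, each an object with "xyz": the shift along the tool's x, y, z normalised to -1 to 1, where 1 is 0.04 m, a list of three; "turn": the turn, a rotation vector about the tool's x, y, z normalised to -1 to 1, where 1 is 0.08 rad, a list of three; "gripper": the gripper command: -1 is shut, 1 is fully open, values between are in proportion. A call has 1 to 20 rows; each row shifts and turns the commanded pose from where the row before left it, along the tool's axes as they then stand; what a row does not reach is not made up. A row lasts 1/12 s, in which the tool goes at most 41.7 mm and 7.16 degrees, less where a joint would pass 70% of its speed; a pose out of reach is approached as far as the arm can. A call with a number of a shift or a turn outside -1 to 1 is refused whole. A call with a gripper value outside its range is refused whole. The fingers move at their own pace and stop on an object; "squeeze" is the grip in N (left out, the last holds). Time passes only in rows, so rows that do not move let the fingers close. It gives the time, the measured TCP pose, the force and the opening at its end, in the units of the state.
- env.observe(): the state, without advancing time (a new reading comes with each control period).
- cams.get_image(name): name is "scene" or "top" or "wrist"; returns (picture, depth): 480x640x3 uint8, red, green, blue; 480x640 float32, m along the optical axis (not along the pixel's ray), 0 where there is no reading.
- cams.camera_info(name): a dict with "fx", "fy", "cx", "cy" (pixels), "extrinsics" (4x4, takes a point from camera to world coordinates). Camera axes: x right, y down, z forward; pixel columns grow to the right and rows downward; lengths in m; the calibration is good to about 2 mm. A picture is of the moment at which its call begins: read the wrist's pose just before it. camera_info takes no time and is no camera call; for the wrist camera it gives the pose at the moment of the call.
- order.close_job(): hands the job in, once; it reports no verdict.
The state is a dict: "time_s": time; "q": joint angles; "qvel": joint speeds; "joint_efforts": joint torques, N m; "position": TCP position; "tool_rot": TCP orientation; "ft_force": force on the tool from outside, world axes, zero at the start; "wrist_torque": the same for the moment, N m; "grip_width": finger opening in m.
Only numpy, scipy, OpenCV 4.12 (cv2) and the standard library are available. Lean on these libraries where they do the work, as an engineer would, in place of code of your own. Each camera call takes 0.05 s, during which the arm holds its last target. There are 200 camera calls.

## Task

Pull the round file, the tool with the thick pear-shaped wooden handle, up out of the tool caddy and hang it upright in the one empty slot of the tool rack, its steel collar lying flat on the rack behind the little front lip. Let go of it, then press down firmly on the end of its handle to make sure that it is fully home. Leave the caddy and all the other tools where they are.

Things in the scene. Friction and masses are not known exactly. Their poses are not given: they have to be found in the camera images.
- file: round file standing handle up in a caddy opening: dark steel blade 10 mm thick, 85 mm long; flat steel collar 32 mm across, 6 mm thick; wooden pear-shaped handle 81 mm long: 20 mm across above the collar, 32 mm from 125 to 160 mm above the blade's tip (grip here), rounded end at 172 mm. 160 g. Origin at the blade's tip, z towards the handle; round, so yaw does not matter
- file_collar (a point): centre of the underside of the file's collar, 85 mm above the blade's tip
- file_end (a point): the end of the file's handle, the point to press on, 172 mm above the blade's tip
- caddy: plywood tool caddy, a loose heavy (1.2 kg) box, open at the sides, 70 (x) by 210 (y) by 95 mm high. Its top has three 20 mm square openings in a row along y, at y = -65, 0 and 65 mm; a tool's blade hangs in each, its collar resting on the top. Origin at the centre of the underside, z up
- rack: fixed plywood tool rack: shelf 85 mm (x, -40 to 45 mm) by 250 mm (y), top 125 mm above the table, 10 mm thick. Three slots 18 mm wide at y = -75, 0, 75 mm, open at the front edge (-x), end at x = 9 mm; blades go in from the front and hang at x = 0. A lip 5 mm high at x = -27 to -21 mm beside each slot: the collar passes over it and is lowered behind it. Origin on the table below the middle slot
- tag: small upright aluminium plate (30 mm wide, 18 mm high) on the shelf's back face, below its top, behind the empty slot. Its origin is not on the plate but where the file belongs: the centre of the empty slot's seat (where the file's axis goes), at the height of the shelf's top; axes parallel to the rack's
- scraper: another tool in the caddy: flat wooden handle 32 mm by 10 mm, its end 166 mm above the blade's tip. Origin at the blade's tip, z up the tool
- awl: another tool in the caddy: slim round wooden handle 13 mm in diameter, its end 166 mm above the blade's tip. Origin at the blade's tip, z up the tool
- chisel: tool that already hangs in the rack: square wooden handle 20 mm wide, its end 161 mm above the blade's tip. Origin at the blade's tip, z up the tool
- driver: tool that already hangs in the rack: wooden handle that widens upwards to 30 mm, its end 160 mm above the blade's tip. Origin at the blade's tip, z up the tool

How it is judged:
By the outcome, as a careful person would: the job done as asked, in the order asked, and still so for the second after the job is handed in, with the robot touching nothing.
It also fails if it takes over 56 s, if anything falls off the work surface, if the arm or the gripper's body presses on something with over 40 N, if the wrist force passes 120 N, or if a joint passes its speed limit or range.

## Working session

There is one attempt and no reset: what is moved stays moved. The work goes in short steps, Python scripts to look and compute and a tool call to move; the robot and the scene stay as the last step left them, time stands still between calls to the robot, and variables do not carry over. Pictures are saved under pics/ and viewed, about 8 in all and at most 12, crops included, and the job is handed in when it is done.

Besides the shell and the picture viewer there is one more tool, called after "Request:" in YAML: its name, and indented under it one key for each argument. step_arm: Moves the arm, as the interface text tells. Scaled input: -1 to 1 covers 0.04 m each way for a shift and 0.08 rad each way for a turn. Its arguments: {"type":"object","properties":{"steps":{"type":"array"},"squeeze":{"type":"number"}},"required":["steps"]}

```bash
ls; mkdir -p pics
cat > h.py <<'E'
import numpy as np, cv2
from rig import env, cams, order
def snap(n,f):
    K=cams.camera_info(n); im,d=cams.get_image(n)
    cv2.imwrite(f'pics/{f}.png',im[:,:,::-1]); np.savez(f'pics/{f}.npz',im=im,d=d,E=K['extrinsics'],k=[K['fx'],K['fy'],K['cx'],K['cy']])
def load(f):
    z=np.load(f'pics/{f}.npz'); return z['im'],z['d'],z['E'],z['k']
def cloud(f):
    im,d,E,k=load(f); v,u=np.mgrid[:480,:640]
    P=np.stack([(u-k[2])/k[0]*d,(v-k[3])/k[1]*d,d],-1)@E[:3,:3].T+E[:3,3]
    P[d==0]=np.nan; return im,P
E
python3 - <<'E'
from h import *
s=env.observe(); print({k:np.round(v,4).tolist() for k,v in s.items()})
snap('scene','s0'); snap('top','t0')
for f in('s0','t0'):
    im,d,E,k=load(f); print(np.round(E,3),k)
E
```

```text
pics
{'time_s': 0.0, 'q': [59.57, 21.8395, 74.3879, -0.0011, 83.8571, -12.3364], 'qvel': [0.0171, 0.0532, 0.1062, -0.0801, -0.0753, -0.0076], 'joint_efforts': [0.0004, -44.8454, -23.1285, -0.0001, 0.0046, 0.0], 'position': [0.1707, 0.5225, 0.2497], 'tool_rot': [[0.3106, 0.9506, -0.0007], [0.9506, -0.3106, -0.0013], [-0.0014, -0.0003, -1.0]], 'ft_force': [0.405, -0.394, -0.8668], 'wrist_torque': [-0.021, 0.0008, -0.0113], 'grip_width': 0.0857}
[[-0.113  0.722 -0.683  1.102]
 [ 0.994  0.073 -0.087  0.084]
 [-0.013 -0.689 -0.725  0.765]
 [ 0.     0.     0.     1.   ]] [471.82398374 471.82398374 322.37815508 245.96140706]
[[ 0.002 -0.999  0.039  0.476]
 [-1.    -0.003 -0.016  0.021]
 [ 0.016 -0.039 -0.999  1.141]
 [ 0.     0.     0.     1.   ]] [554.31022984 554.31022984 324.5216561  237.27938591]
```

View pics/s0.png

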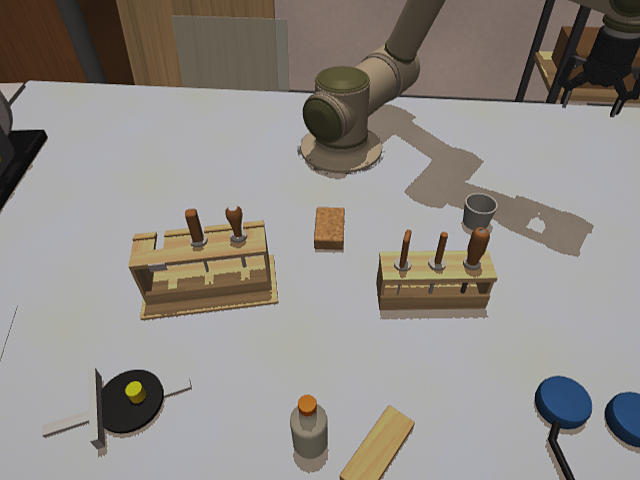

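View pics/t0.png

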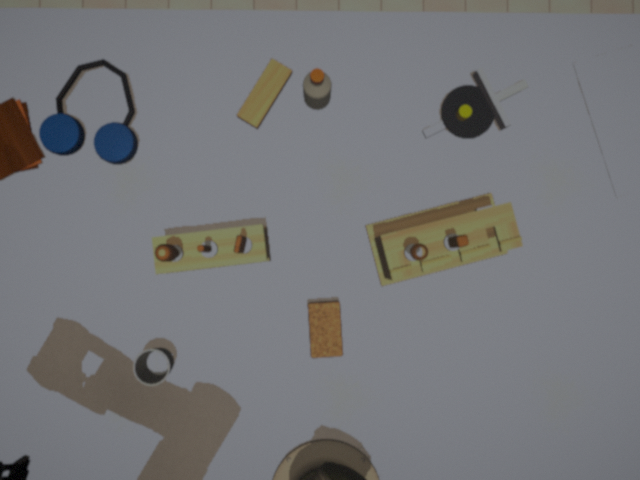

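The scene view shows the file (pear handle) at about (478,245) in the caddy. In the top view it is at (167,253). The rack's empty slot is the -y one, at top-view (490,235) and scene (150,240).

Run:
```python
from h import *
for f in('t0','s0'):
    im,P=cloud(f); x,y,z=P[...,0],P[...,1],P[...,2]
    print(f)
    for nm,zl,zh,yl,yh,xl,xh in(('rack',.119,.1285,-.45,-.05,.35,.62),('caddy',.09,.0985,.12,.42,.35,.62)):
        m=(z>zl)&(z<zh)&(y>yl)&(y<yh)&(x>xl)&(x<xh)
        q=P[m]; r=cv2.minAreaRect((q[:,:2]*1000).astype(np.float32)); print(nm,m.sum(),'rect',np.round(r[0],1),np.round(r[1],1),round(r[2],2),'z',np.nanmedian(q[:,2]).round(4))
    for h0,h1 in((.105,.125),(.125,.14),(.14,.155),(.155,.17),(.17,.2)):
        m=(z>h0)&(z<h1)&(y>.12)&(y<.42)&(x>.35)&(x<.62)
        n,l,st,c=cv2.connectedComponentsWithStats(m.astype(np.uint8))
        for i in range(1,n):
            if st[i,4]>8:
                q=P[l==i]; print(h0,st[i,4],'min',q.min(0).round(4),'max',q.max(0).round(4))
im,P=cloud('t0'); c=[im[130:300,130:285],im[180:300,350:540]]
cv2.imwrite('pics/c.png',np.vstack([cv2.resize(c[1][:,:,::-1],(760,480),interpolation=cv2.INTER_CUBIC)]))
```

```text
t0
rack 4763 rect [ 511.5 -228.8] [ 87.9 251.1] 14.63 z 0.125
caddy 3147 rect [494.3 221.9] [ 70.2 210.6] 6.95 z 0.0947
0.105 23 min [0.4864 0.1496 0.1051] max [0.5156 0.1591 0.1241]
0.105 16 min [0.488  0.2155 0.1053] max [0.4992 0.2213 0.1238]
0.125 20 min [0.4863 0.1499 0.1253] max [0.5151 0.1588 0.1395]
0.125 13 min [0.4879 0.2155 0.1255] max [0.4989 0.2231 0.1397]
0.14 20 min [0.4879 0.1499 0.1403] max [0.5168 0.1563 0.1545]
0.14 39 min [0.4715 0.2691 0.1404] max [0.5018 0.2826 0.1542]
0.14 12 min [0.4895 0.2154 0.1413] max [0.5002 0.2197 0.1547]
0.155 19 min [0.4877 0.1501 0.1557] max [0.516  0.1563 0.1675]
0.155 44 min [0.4716 0.2703 0.1552] max [0.5016 0.2821 0.1698]
0.155 9 min [0.4892 0.2154 0.1595] max [0.4999 0.2191 0.1694]
0.17 101 min [0.4875 0.1505 0.1702] max [0.5173 0.1631 0.1785]
0.17 212 min [0.4716 0.2704 0.1701] max [0.5012 0.2996 0.1871]
0.17 44 min [0.4891 0.2151 0.1701] max [0.4996 0.2267 0.1794]
s0
rack 3654 rect [ 512.  -227.7] [ 91.4 250.7] 15.55 z 0.1247
caddy 2558 rect [495.2 223.1] [ 75.3 211.6] 7.31 z 0.0949
0.105 78 min [0.485  0.2749 0.1053] max [0.50
[... 196 characters left out ...]
92 0.1398]
0.125 79 min [0.4878 0.2712 0.1252] max [0.5048 0.3017 0.1399]
0.125 35 min [0.5028 0.1508 0.1251] max [0.5202 0.1634 0.1399]
0.14 107 min [0.4856 0.2713 0.1402] max [0.5045 0.3016 0.155 ]
0.14 46 min [0.4958 0.2161 0.1401] max [0.5025 0.2291 0.155 ]
0.14 33 min [0.5103 0.151  0.14  ] max [0.521  0.1618 0.1546]
0.155 118 min [0.4826 0.271  0.1552] max [0.5052 0.301  0.17  ]
0.155 46 min [0.4945 0.2165 0.1551] max [0.502  0.229  0.1694]
0.155 41 min [0.5008 0.1509 0.1554] max [0.5207 0.1639 0.17  ]
0.17 180 min [0.4756 0.2723 0.1701] max [0.5035 0.3013 0.1832]
0.17 74 min [0.4891 0.1513 0.1701] max [0.5196 0.164  0.1784]
0.17 42 min [0.4881 0.2164 0.1712] max [0.5027 0.2284 0.1779]
```

View pics/c.png

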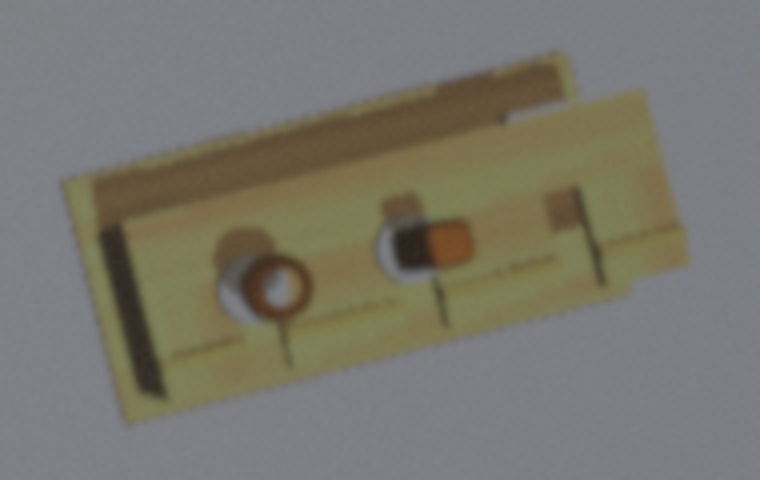

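The crop shows the empty slot at the rack's -y end, with its front open towards -x and a rack yaw of about 14°. The file is near (0.487, 0.2865). I'll look at the slot up close first.

Request:
step_arm:
  steps:
    - {"xyz":[0,0,-0.2],"turn":[0,0,0.97],"gripper":1}
    - {"xyz":[0,0,-0.2],"turn":[0,0,0.97],"gripper":1}
    - {"xyz":[0,0,-0.2],"turn":[0,0,0.97],"gripper":1}
    - {"xyz":[0,0,-0.2],"turn":[0,0,0.97],"gripper":1}
    - {"xyz":[0,0,-0.2],"turn":[0,0,0.97],"gripper":1}
    - {"xyz":[0,0,-0.2],"turn":[0,0,0.97],"gripper":1}
    - {"xyz":[0,0,-0.2],"turn":[0,0,0.97],"gripper":1}
    - {"xyz":[0,0,-0.2],"turn":[0,0,0.97],"gripper":1}
    - {"xyz":[0,0,-0.2],"turn":[0,0,0.97],"gripper":1}
    - {"xyz":[0,0,-0.2],"turn":[0,0,0.97],"gripper":1}
    - {"xyz":[0,0,-0.2],"turn":[0,0,0.97],"gripper":1}
    - {"xyz":[0,0,-0.2],"turn":[0,0,0.97],"gripper":1}
    - {"xyz":[0,0,-0.2],"turn":[0,0,0.97],"gripper":1}

```text
time_s: 1.18
position: [0.1707, 0.5227, 0.3543]
tool_rot: [[0.971, 0.24, -0.001], [0.24, -0.971, -0.001], [-0.001, 0.001, -1.0]]
ft_force: [0.2, 0.4, 0.1]
grip_width: 0.0852
```

Request:
step_arm:
  steps:
    - {"xyz":[0.16,0.96,0],"turn":[0,0,0],"gripper":1}
    - {"xyz":[0.16,0.96,0],"turn":[0,0,0],"gripper":1}
    - {"xyz":[0.16,0.96,0],"turn":[0,0,0],"gripper":1}
    - {"xyz":[0.16,0.96,0],"turn":[0,0,0],"gripper":1}
    - {"xyz":[0.16,0.96,0],"turn":[0,0,0],"gripper":1}
    - {"xyz":[0.16,0.96,0],"turn":[0,0,0],"gripper":1}
    - {"xyz":[0.16,0.96,0],"turn":[0,0,0],"gripper":1}
    - {"xyz":[0.16,0.96,0],"turn":[0,0,0],"gripper":1}
    - {"xyz":[0.16,0.96,0],"turn":[0,0,0],"gripper":1}
    - {"xyz":[0.16,0.96,0],"turn":[0,0,0],"gripper":1}
    - {"xyz":[0.16,0.96,0],"turn":[0,0,0],"gripper":1}
    - {"xyz":[0.16,0.96,0],"turn":[0,0,0],"gripper":1}
    - {"xyz":[0.16,0.96,0],"turn":[0,0,0],"gripper":1}
    - {"xyz":[0.16,0.96,0],"turn":[0,0,0],"gripper":1}
    - {"xyz":[0.16,0.96,0],"turn":[0,0,0],"gripper":1}
    - {"xyz":[0.16,0.96,0],"turn":[0,0,0],"gripper":1}
    - {"xyz":[0.16,0.96,0],"turn":[0,0,0],"gripper":1}
    - {"xyz":[0.16,0.96,0],"turn":[0,0,0],"gripper":1}
    - {"xyz":[0.16,0.96,0],"turn":[0,0,0],"gripper":1}
    - {"xyz":[0.16,0.96,0],"turn":[0,0,0],"gripper":1}

```text
time_s: 2.85
position: [0.4824, -0.1928, 0.354]
tool_rot: [[0.97, 0.243, -0.001], [0.243, -0.97, 0.0], [-0.0, -0.001, -1.0]]
ft_force: [0.4, 0.1, -0.4]
grip_width: 0.0855
```

```bash
cat >> h.py <<'E'
def go(x,y,z,yaw=None):
    "shift (in units) in the current tool axes to reach x,y,z; tilt/yaw turn needed"
    s=env.observe(); R=np.array(s['tool_rot']); p=np.array(s['position'])
    print('t',s['time_s'],'p',p.round(4),'yaw',np.degrees(np.arctan2(R[1,0],R[0,0])).round(2),'tz',R[:,2].round(4),'F',np.round(s['ft_force'],1),'w',round(s['grip_width'],4))
    print('units',((R.T@(np.array([x,y,z])-p))/.04).round(3))
    if yaw is not None:
        from scipy.spatial.transform import Rotation as Q
        c,n=np.cos(np.radians(yaw)),np.sin(np.radians(yaw)); T=np.array([[c,n,0],[n,-c,0],[0,0,-1]])
        print('turn',(Q.from_matrix(R.T@T).as_rotvec()/.08).round(3))
E
python3 - <<'E'
from h import *
go(.5276,-.302,.36,14.4)
K=cams.camera_info('wrist'); s=env.observe(); R=np.array(s['tool_rot'])
print((R.T@(K['extrinsics'][:3,3]-s['position'])).round(3),(R.T@K['extrinsics'][:3,:3]).round(2),K['fx'],K['cx'],K['cy'])
E
```

```text
t 2.85 p [ 0.4824 -0.1928  0.354 ] yaw 14.08 tz [-6.e-04  5.e-04 -1.e+00] F [ 0.4  0.1 -0.4] w 0.0855
units [ 0.433  2.923 -0.153]
turn [-0.008  0.005 -0.07 ]
[-0.    -0.083 -0.123] [[ 1.    0.    0.  ]
 [-0.    0.95  0.33]
 [-0.   -0.33  0.95]] 350.2983396769804 310.98140742870004 241.47382736721966
```

Request:
step_arm:
  steps:
    - {"xyz":[0.2,0.9,0],"turn":[0,0,0],"gripper":1}
    - {"xyz":[0.2,0.9,0],"turn":[0,0,0],"gripper":1}
    - {"xyz":[0,0,0],"turn":[0,0,0],"gripper":1}
    - {"xyz":[0,0,0],"turn":[0,0,0],"gripper":1}

```text
time_s: 3.18
position: [0.5154, -0.2582, 0.3527]
tool_rot: [[0.97, 0.242, -0.002], [0.242, -0.97, 0.002], [-0.002, -0.002, -1.0]]
ft_force: [-0.0, 0.9, 0.0]
grip_width: 0.0855
```

Run:
```python
from h import *
go(.5276,-.302,.36,14.4); snap('wrist','w0')
im,P=cloud('w0'); x,y,z=P[...,0],P[...,1],P[...,2]
m=(z>.118)&(z<.1275); q=P[m]; print(m.sum(),np.median(q[:,2]))
r=cv2.minAreaRect((q[:,:2]*1000).astype(np.float32)); print(r)
```

```text
t 3.1833 p [ 0.5154 -0.2582  0.3527] yaw 14.0 tz [-0.0021  0.0018 -1.    ] F [-0.   0.9  0. ] w 0.0855
units [ 0.03   1.136 -0.186]
turn [-0.028  0.02  -0.087]
16701 0.12479876084481906
((512.9098510742188, -229.42352294921875), (88.07699584960938, 250.9625244140625), 14.87888240814209)
```

View pics/w0.png

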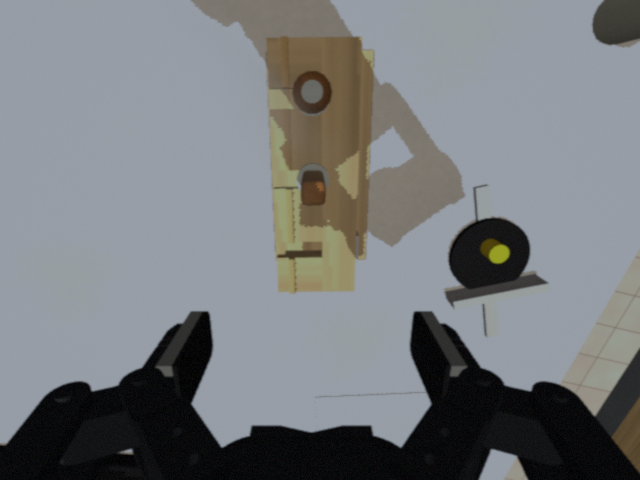

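The wrist view shows the shelf spanning columns 268–360. The empty slot is at rows ~245–260, columns 277–322, open at the left (front, -x). Next I'll get its outline from depth.

```bash
cat > slot.py <<'E'
from h import *
im,P=cloud('w0'); z=P[...,2]
th=np.radians(14.4); u=np.array([np.cos(th),np.sin(th)]); v=np.array([-np.sin(th),np.cos(th)])
O=np.array([.5276,-.302]); L=np.stack([(P[...,:2]-O)@u,(P[...,:2]-O)@v],-1)*1000
top=(z>.121)&(z<.128)
# yaw from front/back edges: per v-bin extents
ok=top&(L[...,0]>-70)&(L[...,0]<70)
vb,lo,hi=[],[],[]
for b in range(-45,195,8):
    k=ok&(abs(L[...,1]-b)<4)
    if k.sum()>40: vb.append(b);lo.append(L[k][:,0].min());hi.append(L[k][:,0].max())
print(np.c_[vb,lo,hi].round(1).tolist())
print('end v',L[ok][:,1].min().round(1),L[ok][:,1].max().round(1))
# slot from rays onto z=.125: rows of pixels w/ depth below top
im,d,E,k=load('w0'); vv,uu=np.mgrid[:480,:640]
D=np.stack([(uu-k[2])/k[0],(vv-k[3])/k[1],np.ones_like(uu)],-1)@E[:3,:3].T
Q=E[:3,3]+D*((.125-E[2,3])/D[...,2])[...,None]
M=np.stack([(Q[...,:2]-O)@u,(Q[...,:2]-O)@v],-1)*1000
low=(z<.118)&(abs(M[...,1])<30)&(M[...,0]>-38)&(M[...,0]<30)
for a in range(-36,24,4):
    c=low&(abs(M[...,0]-a)<2)
    if c.sum(): print(a,c.sum(),M[c][:,1].min().round(1),M[c][:,1].max().round(1))
c=low&(abs(M[...,1])<7); print('u max',M[c][:,0].max() if c.sum() else None)
E
python3 slot.py; python3 -c "
import cv2;i=cv2.imread('pics/w0.png')[215:300,260:370];cv2.imwrite('pics/w0c.png',cv2.resize(i,None,fx=6,fy=6,interpolation=cv2.INTER_CUBIC))"
```

```text
[[-45.0, -39.3, 45.2], [-37.0, -39.2, 44.9], [-29.0, -38.9, 45.7], [-21.0, -38.5, 45.5], [-13.0, -39.4, 48.5], [-5.0, 10.4, 48.1], [3.0, 10.4, 47.9], [11.0, -39.5, 48.4], [19.0, -39.2, 45.2], [27.0, -39.9, 44.9], [35.0, -39.8, 44.5], [43.0, -39.3, 45.4], [51.0, -39.8, 45.0], [59.0, -39.8, 44.7], [67.0, -39.3, 44.4], [75.0, 16.0, 45.1], [83.0, -39.8, 45.0], [91.0, -40.2, 44.5], [99.0, -40.0, 44.3], [107.0, -39.8, 44.8], [115.0, -40.1, 44.6], [123.0, -40.1, 44.4], [131.0, -40.3, 44.7], [139.0, -40.2, 44.6], [147.0, 15.4, 44.4], [155.0, -40.5, 44.3], [163.0, -40.1, 44.5], [171.0, -40.6, 44.3], [179.0, -40.4, 44.0], [187.0, -40.9, 44.5]]
end v -51.5 199.3
-36 53 -7.3 7.5
-32 51 -7.3 7.5
-28 42 -6.2 7.4
-24 44 -7.4 5.2
-20 52 -7.4 7.4
-16 53 -7.4 7.4
-12 41 -7.4 7.4
-8 53 -7.4 7.3
-4 53 -7.4 7.3
0 54 -7.5 7.3
4 39 -6.3 7.3
8 43 -6.4 7.3
u max 9.350696805934417
```

View pics/w0c.png

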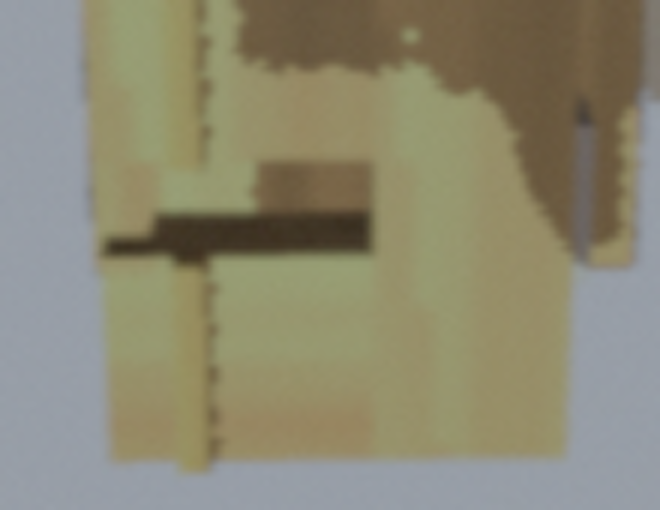

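The slot is centred where expected, with the seat at about (0.528, -0.302) and yaw 14.6°. Next I'll go above the file.

Request:
step_arm:
  steps:
    - {"xyz":[0.186,-0.956,0],"turn":[-0.028,0.02,-0.1],"gripper":1}
    - {"xyz":[0.186,-0.956,0],"turn":[0,0,0],"gripper":1}
    - {"xyz":[0.186,-0.956,0],"turn":[0,0,0],"gripper":1}
    - {"xyz":[0.186,-0.956,0],"turn":[0,0,0],"gripper":1}
    - {"xyz":[0.186,-0.956,0],"turn":[0,0,0],"gripper":1}
    - {"xyz":[0.186,-0.956,0],"turn":[0,0,0],"gripper":1}
    - {"xyz":[0.186,-0.956,0],"turn":[0,0,0],"gripper":1}
    - {"xyz":[0.186,-0.956,0],"turn":[0,0,0],"gripper":1}
    - {"xyz":[0.186,-0.956,0],"turn":[0,0,0],"gripper":1}
    - {"xyz":[0.186,-0.956,0],"turn":[0,0,0],"gripper":1}
    - {"xyz":[0.186,-0.956,0],"turn":[0,0,0],"gripper":1}
    - {"xyz":[0.186,-0.956,0],"turn":[0,0,0],"gripper":1}
    - {"xyz":[0.186,-0.956,0],"turn":[0,0,0],"gripper":1}
    - {"xyz":[0.186,-0.956,0],"turn":[0,0,0],"gripper":1}
    - {"xyz":[0,0,0.75],"turn":[0,0,0],"gripper":1}
    - {"xyz":[0,0,0.75],"turn":[0,0,0],"gripper":1}
    - {"xyz":[0,0,0.5],"turn":[0,0,0],"gripper":1}
    - {"xyz":[0,0,0],"turn":[0,0,0],"gripper":1}
    - {"xyz":[0,0,0],"turn":[0,0,0],"gripper":1}

```text
time_s: 4.82
position: [0.4809, 0.2878, 0.274]
tool_rot: [[0.968, 0.252, 0.002], [0.252, -0.968, -0.002], [0.001, 0.002, -1.0]]
ft_force: [0.8, -0.3, 0.7]
grip_width: 0.0853
```

Run:
```python
from h import *
go(.487,.2865,.152,14.6); snap('wrist','w1')
im,P=cloud('w1'); x,y,z=P[...,0],P[...,1],P[...,2]
for a,b in ((.1,.106),(.135,.15),(.15,.17),(.175,.2)):
    m=(z>a)&(z<b)&(np.hypot(x-.487,y-.2865)<.03); q=P[m]
    if m.sum()>5: print(a,m.sum(),q.min(0).round(4),q.max(0).round(4), [np.round(t,4) for t in cv2.minEnclosingCircle((q[:,:2]).astype(np.float32))])
```

```text
t 4.8167 p [0.4809 0.2878 0.274 ] yaw 14.62 tz [ 0.0017 -0.0018 -1.    ] F [ 0.8 -0.3  0.7] w 0.0853
units [0.137 0.063 3.051]
turn [ 0.028 -0.015  0.005]
0.1 281 [0.4718 0.2785 0.1   ] [0.5027 0.3017 0.106 ] [array([0.4872, 0.2864]), np.float64(0.0159)]
0.135 192 [0.4719 0.2826 0.1353] [0.5    0.3019 0.1497] [array([0.486 , 0.2892]), np.float64(0.0156)]
0.15 356 [0.4719 0.2734 0.15  ] [0.503 0.302 0.17 ] [array([0.4875, 0.2863]), np.float64(0.016)]
0.175 959 [0.4739 0.2726 0.175 ] [0.5013 0.2997 0.183 ] [array([0.4875, 0.2863]), np.float64(0.0141)]
```

View pics/w1.png

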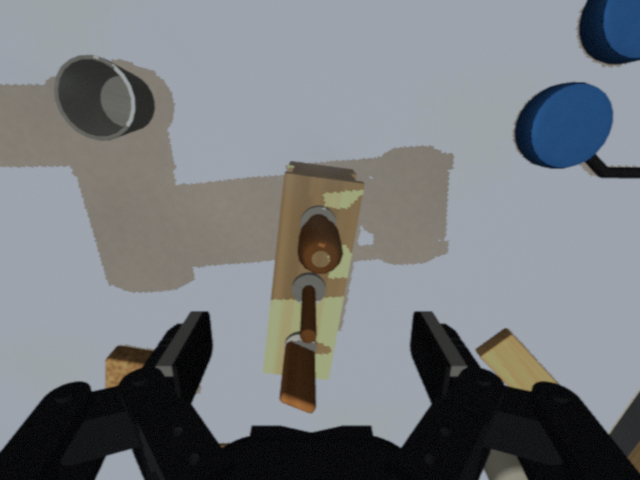

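The wrist view shows the file end at (320,258), with depth confirming the axis at (0.4874, 0.2864). The jaws straddle it clear of the other tools, so I'll descend and grip.

Request:
step_arm:
  steps:
    - {"xyz":[0.147,0.06,0],"turn":[0.028,-0.015,0],"gripper":1}
    - {"xyz":[0,0,0.6],"turn":[0,0,0],"gripper":1}
    - {"xyz":[0,0,0.7],"turn":[0,0,0],"gripper":1}
    - {"xyz":[0,0,0.7],"turn":[0,0,0],"gripper":1}
    - {"xyz":[0,0,0.6],"turn":[0,0,0],"gripper":1}
    - {"xyz":[0,0,0.5],"turn":[0,0,0],"gripper":1}
    - {"xyz":[0,0,0],"turn":[0,0,0],"gripper":1}
    - {"xyz":[0,0,0],"turn":[0,0,0],"gripper":-1}
    - {"xyz":[0,0,0],"turn":[0,0,0],"gripper":-1}
    - {"xyz":[0,0,0],"turn":[0,0,0],"gripper":-1}
    - {"xyz":[0,0,0],"turn":[0,0,0],"gripper":-1}
    - {"xyz":[0,0,0],"turn":[0,0,0],"gripper":-1}
    - {"xyz":[0,0,0],"turn":[0,0,0],"gripper":-1}
    - {"xyz":[0,0,0],"turn":[0,0,0],"gripper":-1}
    - {"xyz":[0,0,0],"turn":[0,0,0],"gripper":-1}
  squeeze: 45

```text
time_s: 6.12
position: [0.4883, 0.2867, 0.1507]
tool_rot: [[0.968, 0.252, 0.002], [0.252, -0.968, 0.001], [0.002, -0.0, -1.0]]
ft_force: [-1.7, -0.8, 5.5]
grip_width: 0.0308
```

Run:
```python
from h import *
go(.4874,.2864,.15,14.6)
```

```text
t 6.1167 p [0.4883 0.2867 0.1507] yaw 14.57 tz [ 1.9e-03  6.0e-04 -1.0e+00] F [-1.7 -0.8  5.5] w 0.0308
units [-0.025  0.002  0.018]
turn [-0.001 -0.025 -0.006]
```

Request:
step_arm:
  steps:
    - {"xyz":[0,0,-0.2],"turn":[0,-0.02,0],"gripper":-1}
    - {"xyz":[0,0,-0.4],"turn":[0,0,0],"gripper":-1}
    - {"xyz":[0,0,-0.6],"turn":[0,0,0],"gripper":-1}
    - {"xyz":[0,0,-0.7],"turn":[0,0,0],"gripper":-1}
    - {"xyz":[0,0,-0.7],"turn":[0,0,0],"gripper":-1}
    - {"xyz":[0,0,-0.7],"turn":[0,0,0],"gripper":-1}
    - {"xyz":[0,0,-0.7],"turn":[0,0,0],"gripper":-1}
    - {"xyz":[0,0,-0.6],"turn":[0,0,0],"gripper":-1}
    - {"xyz":[0,0,-0.4],"turn":[0,0,0],"gripper":-1}
    - {"xyz":[0,0,0],"turn":[0,0,0],"gripper":-1}
    - {"xyz":[0,0,0],"turn":[0,0,0],"gripper":-1}

```text
time_s: 7.03
position: [0.4883, 0.2866, 0.3496]
tool_rot: [[0.968, 0.251, -0.0], [0.251, -0.968, -0.0], [-0.0, -0.0, -1.0]]
ft_force: [-0.1, -0.3, -1.2]
grip_width: 0.031
```

Request:
step_arm:
  steps:
    - {"xyz":[-0.15,0.45,0],"turn":[0,0,0],"gripper":-1}
    - {"xyz":[-0.297,0.9,0],"turn":[0,0,0],"gripper":-1}
    - {"xyz":[-0.297,0.906,0],"turn":[0,0,0],"gripper":-1}
    - {"xyz":[-0.297,0.906,0],"turn":[0,0,0],"gripper":-1}
    - {"xyz":[-0.297,0.906,0],"turn":[0,0,0],"gripper":-1}
    - {"xyz":[-0.297,0.906,0],"turn":[0,0,0],"gripper":-1}
    - {"xyz":[-0.297,0.906,0],"turn":[0,0,0],"gripper":-1}
    - {"xyz":[-0.297,0.906,0],"turn":[0,0,0],"gripper":-1}
    - {"xyz":[-0.297,0.906,0],"turn":[0,0,0],"gripper":-1}
    - {"xyz":[-0.297,0.906,0],"turn":[0,0,0],"gripper":-1}
    - {"xyz":[-0.297,0.906,0],"turn":[0,0,0],"gripper":-1}
    - {"xyz":[-0.297,0.906,0],"turn":[0,0,0],"gripper":-1}
    - {"xyz":[-0.297,0.906,0],"turn":[0,0,0],"gripper":-1}
    - {"xyz":[-0.297,0.906,0],"turn":[0,0,0],"gripper":-1}
    - {"xyz":[-0.297,0.906,0],"turn":[0,0,0],"gripper":-1}
    - {"xyz":[-0.297,0.906,0],"turn":[0,0,0],"gripper":-1}
    - {"xyz":[-0.15,0.45,0],"turn":[0,0,0],"gripper":-1}
    - {"xyz":[0,0,0],"turn":[0,0,0],"gripper":-1}
    - {"xyz":[0,0,0],"turn":[0,0,0],"gripper":-1}

```text
time_s: 8.62
position: [0.4496, -0.3224, 0.3476]
tool_rot: [[0.968, 0.25, -0.004], [0.25, -0.968, 0.003], [-0.003, -0.003, -1.0]]
ft_force: [0.2, 0.6, -0.6]
grip_width: 0.031
```

Run:
```python
from h import *
go(.4506,-.322,.1947,14.6); snap('scene','s1')
i=load('s1')[0][:,:,::-1][60:360,0:400]; cv2.imwrite('pics/s1c.png',cv2.resize(i,(800,600)))
```

```text
t 8.6167 p [ 0.4496 -0.3224  0.3476] yaw 14.47 tz [-0.0036  0.0027 -1.    ] F [ 0.2  0.6 -0.6] w 0.031
units [0.038 0.01  3.823]
turn [-0.043  0.035 -0.029]
```

View pics/s1c.png

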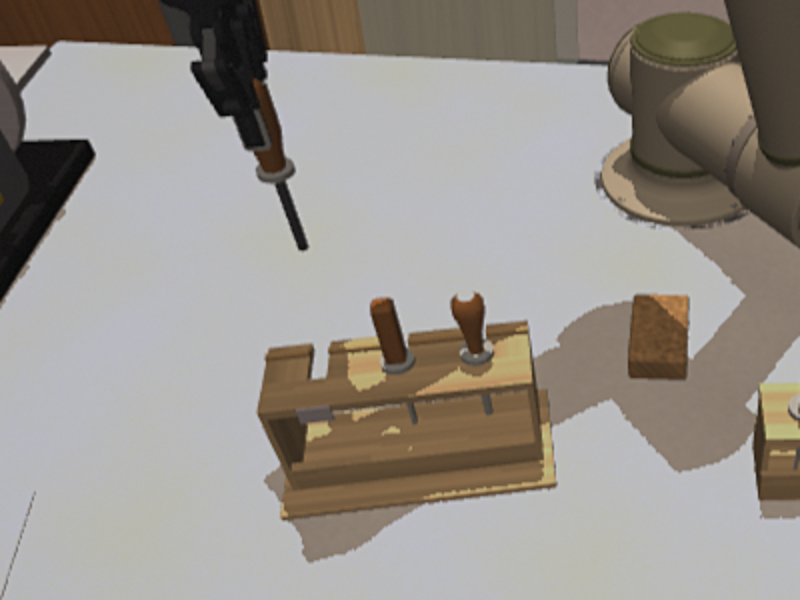

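The crop shows the file held with collar at crop (275,172) and tip at (303,245), and the empty slot ahead. I'll check its tilt and offset from depth.

Run:
```python
from h import *
im,P=cloud('s1'); s=env.observe(); p=np.array(s['position']); z=P[...,2]-p[2]
r=np.hypot(P[...,0]-p[0],P[...,1]-p[1])
E=load('s1')[2]; c=E[:2,3]-p[:2]; c/=np.linalg.norm(c)
for a in range(-150,-20,10):
    k=(r<.03)&(z*1000>a)&(z*1000<=a+10)
    if k.sum()>3:
        q=(P[k][:,:2]-p[:2])*1000; n=np.array([-c[1],c[0]]); t=q@n
        print(a,k.sum(),'across',t.min().round(1),t.max().round(1),'front',np.percentile(q@c,80).round(1))
print('n',n, 'zmin',z[(r<.03)].min())
```

```text
-150 4 across -1.5 4.2 front 1.7
-140 20 across -3.1 5.9 front 1.8
-130 28 across -3.5 6.1 front 3.3
-120 26 across -3.4 6.1 front 2.5
-110 24 across -3.3 5.7 front 3.1
-100 27 across -3.6 5.7 front 3.2
-90 24 across -3.4 5.8 front 3.3
-80 31 across -3.7 5.3 front 3.3
-70 15 across -3.6 5.4 front 3.8
-60 113 across -14.9 16.8 front 12.4
-50 72 across -14.3 15.1 front 9.2
-40 69 across -10.7 12.5 front 10.4
-30 45 across -11.7 13.5 front 12.2
n [-0.52751431  0.84954614] zmin -0.3518045751923971
```

Upright and centred within about 1 mm. I'll descend in front of the slot.

Request:
step_arm:
  steps:
    - {"xyz":[0.038,0.01,0.3],"turn":[-0.043,0.035,-0.029],"gripper":-1}
    - {"xyz":[0,0,0.6],"turn":[0,0,0],"gripper":-1}
    - {"xyz":[0,0,0.7],"turn":[0,0,0],"gripper":-1}
    - {"xyz":[0,0,0.7],"turn":[0,0,0],"gripper":-1}
    - {"xyz":[0,0,0.7],"turn":[0,0,0],"gripper":-1}
    - {"xyz":[0,0,0.5],"turn":[0,0,0],"gripper":-1}
    - {"xyz":[0,0,0.3],"turn":[0,0,0],"gripper":-1}
    - {"xyz":[0,0,0],"turn":[0,0,0],"gripper":-1}
    - {"xyz":[0,0,0],"turn":[0,0,0],"gripper":-1}

```text
time_s: 9.42
position: [0.4521, -0.3212, 0.1977]
tool_rot: [[0.967, 0.255, 0.002], [0.255, -0.967, -0.002], [0.001, 0.003, -1.0]]
ft_force: [0.6, 0.2, -1.4]
grip_width: 0.0311
```

Run:
```python
from h import *
go(.528,-.302,.1947,14.6); snap('wrist','w2'); snap('top','t2')
a=load('w2')[0][:,:,::-1]; cv2.imwrite('pics/w2c.png',a)
```

```text
t 9.4167 p [ 0.4521 -0.3212  0.1977] yaw 14.77 tz [ 0.0018 -0.0022 -1.    ] F [ 0.6  0.2 -1.4] w 0.0311
units [1.957 0.021 0.077]
turn [ 0.032 -0.015  0.038]
```

View pics/w2c.png

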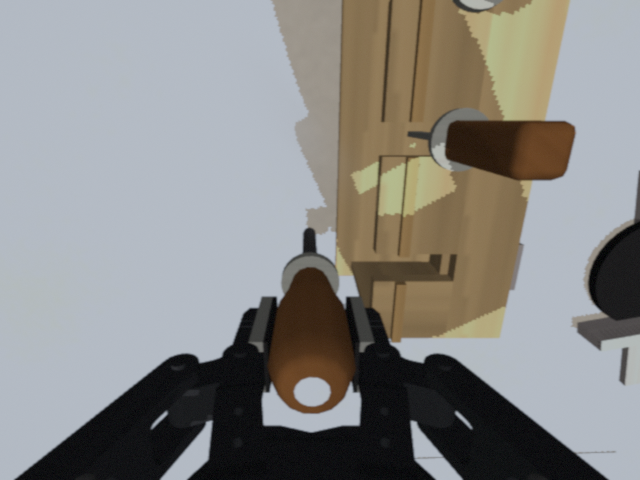

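The wrist view shows the file in front of the slot, which spans rows ~262–282 and columns 355–455. I'll check lateral alignment from this view.

Run:
```python
from h import *
s=env.observe(); R=np.array(s['tool_rot']); p=np.array(s['position'])
im,d,E,k=load('w2'); vv,uu=np.mgrid[:480,:640]
D=np.stack([(uu-k[2])/k[0],(vv-k[3])/k[1],np.ones_like(uu)],-1)@E[:3,:3].T
Q=E[:3,3]+D*((.125-E[2,3])/D[...,2])[...,None]; M=(Q-p)@R*1000
im,P=cloud('w2'); z=P[...,2]
low=(z<.117)&(M[...,0]>42)&(M[...,0]<95)&(abs(M[...,1])<25)
for a in range(44,92,6):
    c=low&(abs(M[...,0]-a)<2)
    if c.sum(): print(a,c.sum(),M[c][:,1].min().round(1),M[c][:,1].max().round(1))
# collar in tool frame: top of collar z
L=(P-p)@R*1000
zc=(L[...,2]>45)&(L[...,2]<54)&(np.hypot(L[...,0],L[...,1])<22)
print('collar',L[zc].min(0).round(1),L[zc].max(0).round(1))
b=(L[...,2]>56)&(np.hypot(L[...,0],L[...,1])<12); print('blade',L[b].min(0).round(1),L[b].max(0).round(1))
```

```text
44 146 -8.6 5.2
50 144 -8.6 5.2
56 128 -6.7 5.9
62 146 -8.6 5.9
68 145 -8.6 5.8
74 145 -8.6 5.8
80 146 -8.6 5.8
86 2 -8.0 -0.8
collar [-16.5 -16.5  45.1] [14.9  6.3 54. ]
blade [-11.5 -11.7  86.1] [ 11.3  11.8 201. ]
```

Request:
step_arm:
  steps:
    - {"xyz":[0,0.025,0],"turn":[0.032,-0.015,0.03],"gripper":-1}
    - {"xyz":[0.25,0,0],"turn":[0,0,0],"gripper":-1}
    - {"xyz":[0.35,0,0],"turn":[0,0,0],"gripper":-1}
    - {"xyz":[0.35,0,0],"turn":[0,0,0],"gripper":-1}
    - {"xyz":[0.35,0,0],"turn":[0,0,0],"gripper":-1}
    - {"xyz":[0.3,0,0],"turn":[0,0,0],"gripper":-1}
    - {"xyz":[0.25,0,0],"turn":[0,0,0],"gripper":-1}
    - {"xyz":[0.1,0,0],"turn":[0,0,0],"gripper":-1}
    - {"xyz":[0,0,0],"turn":[0,0,0],"gripper":-1}
    - {"xyz":[0,0,0],"turn":[0,0,0],"gripper":-1}

```text
time_s: 10.35
position: [0.5276, -0.3036, 0.1976]
tool_rot: [[0.968, 0.252, 0.0], [0.252, -0.968, -0.001], [0.0, 0.001, -1.0]]
ft_force: [-0.1, 0.2, -2.2]
grip_width: 0.0308
```

Run:
```python
from h import *
go(.528,-.302,.1807,14.6); snap('wrist','w3'); snap('scene','s3')
a=load('w3')[0][:,:,::-1][100:400,120:520]; b=load('s3')[0][:,:,::-1][150:350,80:350]
cv2.imwrite('pics/c3.png',np.hstack([cv2.resize(a,(400,300)),cv2.resize(b,(400,300),interpolation=cv2.INTER_CUBIC)]))
```

```text
t 10.35 p [ 0.5276 -0.3036  0.1976] yaw 14.57 tz [ 3.e-04 -8.e-04 -1.e+00] F [-0.1  0.2 -2.2] w 0.0308
units [ 0.02  -0.038  0.424]
turn [ 0.01  -0.002 -0.006]
```

View pics/c3.png

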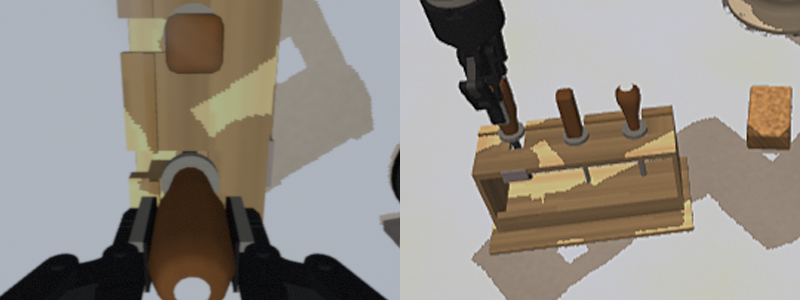

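The blade is in the slot with the collar above the shelf behind the lip, and there is no contact force. I'll lower it.

Request:
step_arm:
  steps:
    - {"xyz":[0,0,0.12],"turn":[0,0,0],"gripper":-1}
    - {"xyz":[0,0,0.12],"turn":[0,0,0],"gripper":-1}
    - {"xyz":[0,0,0.08],"turn":[0,0,0],"gripper":-1}
    - {"xyz":[0,0,0.05],"turn":[0,0,0],"gripper":-1}
    - {"xyz":[0,0,0.03],"turn":[0,0,0],"gripper":-1}
    - {"xyz":[0,0,0],"turn":[0,0,0],"gripper":-1}
    - {"xyz":[0,0,0],"turn":[0,0,0],"gripper":-1}

```text
time_s: 11.03
position: [0.5277, -0.3037, 0.1817]
tool_rot: [[0.968, 0.251, 0.001], [0.251, -0.968, -0.001], [0.0, 0.001, -1.0]]
ft_force: [-0.1, 0.6, -1.7]
grip_width: 0.031
```

Request:
step_arm:
  steps:
    - {"xyz":[0,0,0.03],"turn":[0,0,0],"gripper":-1}
    - {"xyz":[0,0,0.03],"turn":[0,0,0],"gripper":-1}
    - {"xyz":[0,0,0],"turn":[0,0,0],"gripper":-1}
    - {"xyz":[0,0,0],"turn":[0,0,0],"gripper":-1}

```text
time_s: 11.37
position: [0.5278, -0.3039, 0.1807]
tool_rot: [[0.968, 0.251, 0.002], [0.251, -0.968, -0.002], [0.001, 0.003, -1.0]]
ft_force: [-1.7, 1.6, 6.2]
grip_width: 0.0307
```

Contact at the expected height. I'll release and rise.

Request:
step_arm:
  steps:
    - {"xyz":[0,0,0],"turn":[0,0,0],"gripper":1}
    - {"xyz":[0,0,0],"turn":[0,0,0],"gripper":1}
    - {"xyz":[0,0,0],"turn":[0,0,0],"gripper":1}
    - {"xyz":[0,0,0],"turn":[0,0,0],"gripper":1}
    - {"xyz":[0,0,0],"turn":[0,0,0],"gripper":1}
    - {"xyz":[0,0,0],"turn":[0,0,0],"gripper":1}
    - {"xyz":[0,0,-0.2],"turn":[0,0,0],"gripper":1}
    - {"xyz":[0,0,-0.4],"turn":[0,0,0],"gripper":1}
    - {"xyz":[0,0,-0.6],"turn":[0,0,0],"gripper":1}
    - {"xyz":[0,0,-0.7],"turn":[0,0,0],"gripper":1}
    - {"xyz":[0,0,-0.5],"turn":[0,0,0],"gripper":1}
    - {"xyz":[0,0,-0.3],"turn":[0,0,0],"gripper":1}
    - {"xyz":[0,0,0],"turn":[0,0,0],"gripper":1}
    - {"xyz":[0,0,0],"turn":[0,0,0],"gripper":1}

```text
time_s: 12.53
position: [0.5276, -0.3036, 0.2876]
tool_rot: [[0.968, 0.251, 0.001], [0.251, -0.968, -0.001], [0.001, 0.002, -1.0]]
ft_force: [-0.3, 0.2, 0.2]
grip_width: 0.0855
```

```bash
cat > chk.py <<'E'
from h import *
import sys
t=sys.argv[1]; go(.528,-.303,.235,14.6); snap('wrist','w'+t); snap('scene','s'+t)
for f in('w'+t,'s'+t):
    im,P=cloud(f); x,y,z=P[...,0],P[...,1],P[...,2]; r=np.hypot(x-.528,y+.303)
    for a,b in((.126,.133),(.165,.2),(.205,.214)):
        m=(z>a)&(z<b)&(r<.024); q=P[m]
        if m.sum()>5: print(f,a,m.sum(),q.min(0).round(4),q.max(0).round(4),[np.round(v,4) for v in cv2.minEnclosingCircle(q[:,:2].astype(np.float32))])
    m=(r<.02)&(z<.23); print('end z',np.percentile(z[m],99).round(4))
a=load('w'+t)[0][:,:,::-1]; b=load('s'+t)[0][:,:,::-1][150:350,80:350]
cv2.imwrite(f'pics/c{t}.png',np.hstack([cv2.resize(a,(400,300)),cv2.resize(b,(400,300),interpolation=cv2.INTER_CUBIC)]))
E
python3 chk.py 4
```

```text
t 12.5333 p [ 0.5276 -0.3036  0.2876] yaw 14.56 tz [ 0.0013 -0.0014 -1.    ] F [-0.3  0.2  0.2] w 0.0855
units [ 0.012 -0.014  1.314]
turn [ 0.021 -0.011 -0.008]
w4 0.126 428 [ 0.5046 -0.3198  0.126 ] [ 0.5516 -0.2802  0.1325] [array([ 0.528, -0.303]), np.float64(0.024)]
w4 0.165 632 [ 0.5115 -0.3187  0.1651] [ 0.5427 -0.2886  0.2   ] [array([ 0.5271, -0.3046]), np.float64(0.0161)]
w4 0.205 1083 [ 0.5137 -0.3173  0.205 ] [ 0.5407 -0.2908  0.2133] [array([ 0.5271, -0.3043]), np.float64(0.014)]
end z 0.212
s4 0.126 129 [ 0.5099 -0.3226  0.126 ] [ 0.5498 -0.2857  0.1329] [array([ 0.5293, -0.3019]), np.float64(0.0218)]
s4 0.165 276 [ 0.5189 -0.3171  0.1651] [ 0.544 -0.286  0.2  ] [array([ 0.5294, -0.3017]), np.float64(0.0161)]
s4 0.205 118 [ 0.5157 -0.3151  0.2051] [ 0.5421 -0.2881  0.2132] [array([ 0.5292, -0.3014]), np.float64(0.0149)]
end z 0.2118
```

View pics/c4.png

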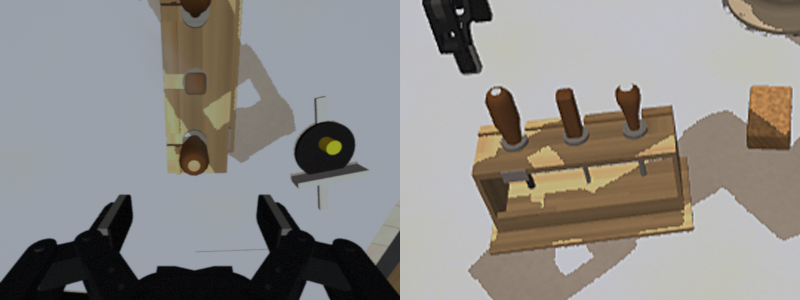

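The file hangs upright, with its end at z=0.212 and axis over the seat. I'll shut the jaws and come down towards the end.

Request:
step_arm:
  steps:
    - {"xyz":[-0.01,0.01,0],"turn":[0.02,-0.01,0],"gripper":-1}
    - {"xyz":[0,0,0],"turn":[0,0,0],"gripper":-1}
    - {"xyz":[0,0,0],"turn":[0,0,0],"gripper":-1}
    - {"xyz":[0,0,0],"turn":[0,0,0],"gripper":-1}
    - {"xyz":[0,0,0],"turn":[0,0,0],"gripper":-1}
    - {"xyz":[0,0,0],"turn":[0,0,0],"gripper":-1}
    - {"xyz":[0,0,0],"turn":[0,0,0],"gripper":-1}
    - {"xyz":[0,0,0],"turn":[0,0,0],"gripper":-1}
    - {"xyz":[0,0,0],"turn":[0,0,0],"gripper":-1}
    - {"xyz":[0,0,0.3],"turn":[0,0,0],"gripper":-1}
    - {"xyz":[0,0,0.4],"turn":[0,0,0],"gripper":-1}
    - {"xyz":[0,0,0.3],"turn":[0,0,0],"gripper":-1}
    - {"xyz":[0,0,0.2],"turn":[0,0,0],"gripper":-1}
    - {"xyz":[0,0,0.1],"turn":[0,0,0],"gripper":-1}
    - {"xyz":[0,0,0],"turn":[0,0,0],"gripper":-1}
    - {"xyz":[0,0,0],"turn":[0,0,0],"gripper":-1}

```text
time_s: 13.97
position: [0.5275, -0.3042, 0.2358]
tool_rot: [[0.968, 0.251, 0.0], [0.251, -0.968, 0.0], [0.0, -0.0, -1.0]]
ft_force: [0.5, -0.4, 0.4]
grip_width: -0.0001
```

Request:
step_arm:
  steps:
    - {"xyz":[0,0,0.04],"turn":[0,0,0],"gripper":-1}
    - {"xyz":[0,0,0.04],"turn":[0,0,0],"gripper":-1}
    - {"xyz":[0,0,0],"turn":[0,0,0],"gripper":-1}
    - {"xyz":[0,0,0],"turn":[0,0,0],"gripper":-1}

```text
time_s: 14.3
position: [0.5273, -0.3041, 0.2322]
tool_rot: [[0.968, 0.251, -0.0], [0.251, -0.968, 0.0], [-0.0, -0.0, -1.0]]
ft_force: [-0.3, -0.0, -0.4]
grip_width: -0.0003
```

Request:
step_arm:
  steps:
    - {"xyz":[0,0,0.03],"turn":[0,0,0],"gripper":-1}
    - {"xyz":[0,0,0.02],"turn":[0,0,0],"gripper":-1}
    - {"xyz":[0,0,0],"turn":[0,0,0],"gripper":-1}
    - {"xyz":[0,0,0],"turn":[0,0,0],"gripper":-1}

```text
time_s: 14.63
position: [0.5275, -0.3042, 0.2311]
tool_rot: [[0.968, 0.251, 0.001], [0.251, -0.968, -0.001], [0.001, 0.001, -1.0]]
ft_force: [0.1, 1.3, 5.7]
grip_width: 0.0
```

Request:
step_arm:
  steps:
    - {"xyz":[0,0,0.025],"turn":[0,0,0],"gripper":-1}
    - {"xyz":[0,0,0.025],"turn":[0,0,0],"gripper":-1}
    - {"xyz":[0,0,0],"turn":[0,0,0],"gripper":-1}

```text
time_s: 14.88
position: [0.5279, -0.3046, 0.231]
tool_rot: [[0.968, 0.251, 0.004], [0.252, -0.968, -0.003], [0.003, 0.004, -1.0]]
ft_force: [-1.5, 1.5, 15.8]
grip_width: 0.0001
```

Request:
step_arm:
  steps:
    - {"xyz":[0,0,0.04],"turn":[0,0,0],"gripper":-1}
    - {"xyz":[0,0,0.035],"turn":[0,0,0],"gripper":-1}
    - {"xyz":[0,0,0],"turn":[0,0,0],"gripper":-1}
    - {"xyz":[0,0,0],"turn":[0,0,0],"gripper":-1}
    - {"xyz":[0,0,0],"turn":[0,0,0],"gripper":-1}

```text
time_s: 15.3
position: [0.5285, -0.3051, 0.231]
tool_rot: [[0.968, 0.252, 0.008], [0.252, -0.968, -0.007], [0.006, 0.009, -1.0]]
ft_force: [-1.8, 2.8, 30.1]
grip_width: -0.0002
```

The press reads 30 N and the end does not yield (z=0.231 − 0.019 = 0.212). I'll rise clear and check.

Request:
step_arm:
  steps:
    - {"xyz":[0,0,-0.1],"turn":[0,0,0],"gripper":-1}
    - {"xyz":[0,0,-0.2],"turn":[0,0,0],"gripper":-1}
    - {"xyz":[0,0,-0.5],"turn":[0,0,0],"gripper":-1}
    - {"xyz":[0,0,-0.6],"turn":[0,0,0],"gripper":-1}
    - {"xyz":[0,0,-0.6],"turn":[0,0,0],"gripper":-1}
    - {"xyz":[0,0,-0.3],"turn":[0,0,0],"gripper":-1}
    - {"xyz":[0,0,0],"turn":[0,0,0],"gripper":-1}
    - {"xyz":[0,0,0],"turn":[0,0,0],"gripper":-1}
    - {"xyz":[0,0,0],"turn":[0,0,0],"gripper":-1}

```text
time_s: 16.05
position: [0.5271, -0.304, 0.3156]
tool_rot: [[0.968, 0.251, -0.002], [0.251, -0.968, 0.002], [-0.002, -0.003, -1.0]]
ft_force: [0.5, -0.2, -0.1]
grip_width: -0.0
```

```bash
python3 chk.py 5
python3 - <<'E'
from h import *
snap('top','t5'); im,P=cloud('t5'); x,y,z=P[...,0],P[...,1],P[...,2]
m=(z>.09)&(z<.0985)&(y>.12)&(y<.42)&(x>.35)&(x<.62); print(cv2.minAreaRect((P[m][:,:2]*1000).astype(np.float32)))
for c in((.503,.157),(.495,.222)):
    m=(z>.165)&(z<.19)&(np.hypot(x-c[0],y-c[1])<.03); print(P[m].min(0).round(4),P[m].max(0).round(4))
E
```

```text
t 16.05 p [ 0.5271 -0.304   0.3156] yaw 14.56 tz [-0.0025  0.0022 -1.    ] F [ 0.5 -0.2 -0.1] w -0.0
units [ 0.031 -0.012  2.014]
turn [-0.035  0.023 -0.01 ]
w5 0.126 346 [ 0.5043 -0.3199  0.126 ] [ 0.5496 -0.2814  0.1327] [array([ 0.5276, -0.3032]), np.float64(0.0236)]
w5 0.165 453 [ 0.5115 -0.321   0.1652] [ 0.5426 -0.2885  0.2   ] [array([ 0.5267, -0.3048]), np.float64(0.0163)]
w5 0.205 880 [ 0.5134 -0.3171  0.205 ] [ 0.5408 -0.2906  0.2132] [array([ 0.5271, -0.3043]), np.float64(0.0141)]
end z 0.2121
s5 0.126 121 [ 0.5063 -0.3262  0.1261] [ 0.5504 -0.2812  0.133 ] [array([ 0.5277, -0.3037]), np.float64(0.0227)]
s5 0.165 277 [ 0.5198 -0.3174  0.1652] [ 0.5442 -0.2858  0.1999] [array([ 0.5294, -0.3018]), np.float64(0.0162)]
s5 0.205 113 [ 0.5149 -0.3148  0.2051] [ 0.5408 -0.2884  0.2125] [array([ 0.5281, -0.302 ]), np.float64(0.0141)]
end z 0.2117
((494.16796875, 222.25677490234375), (70.15151977539062, 210.76849365234375), 6.8687543869018555)
[0.4875 0.1497 0.1655] [0.5173 0.1633 0.1793]
[0.4891 0.2148 0.1663] [0.4996 0.2272 0.1779]
```

View pics/c5.png

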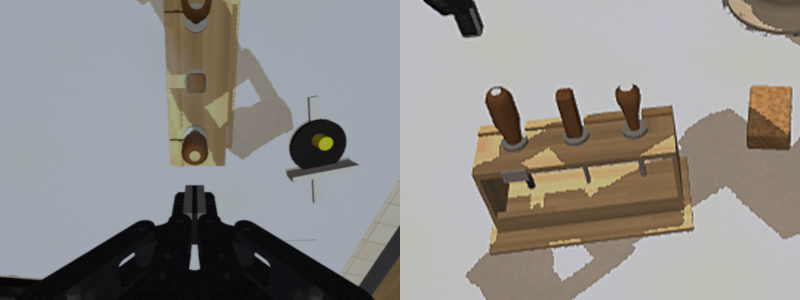

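The file is upright in the slot with its collar flat, the caddy and other tools have not moved, and the gripper is clear.

```bash
python3 -c "
from rig import order; print(order.close_job())"
```

```text
the job is handed in; nothing more can be done
None
```

The file is hanging upright in the rack's empty slot, and the job is handed in at about 16 s of the 56 s allowed. I lifted it from the caddy, slid it in over the lip, lowered it until the collar met the shelf and let go. I then shut the jaws and pressed on the handle end with about 30 N; the end did not move.

- **Seating:** the handle end measures z ≈ 0.212 m, exactly where it should be with the collar flat on the shelf. The file is upright to within about 1–2 mm.
- **Position:** the wrist and scene cameras disagree by 2–3 mm on where the file's axis is, which is about what their calibration allows. Both put it within about 3 mm of the seat.
- **Rest of the scene:** the caddy and its other two tools are within 0.5 mm of where they started. The two tools already in the rack look unmoved in the images, though I did not measure them. The gripper is clear, about 85 mm above the file.

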